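# Set out the honey tray for filling

## Robot

A 7-joint arm with a two-finger parallel gripper is mounted at the origin on the work surface. World frame = base frame: x ahead of the robot, y to its left, z up, the work surface at z = 0. Lengths are in m, angles in rad, forces in N, time in s.
With the tool pointing down it reaches from about 0.4 to 0.85 m from the base axis. Payload 10.4 kg.
Tool frame: the origin (TCP) lies at the very end of the fingers, on their centre line; the grasp point (between the pads) lies 19 mm behind it; z points along the fingers, y is the direction in which the jaws open and shut (so a half turn about z gives the same grasp; the last joint's range is limited). The gripper opens to 85 mm and grips with 20 to 120 N. Pads are 22 mm wide; open, the fingers measure 114 mm over their backs; the gripper's body (76 mm by 85 mm) begins 54 mm behind the grasp point. The pads swing forward as they close: fully open they stand 13 mm farther back than shut.
Start: joints at [-1.153, 0.332, -0.065, 1.46, 0.022, 1.35, -0.088], TCP at [0.267, 0.565, 0.231] pointing down, gripper open.
Joint ranges: [-2.6, 2.6], [-0.5, 2.12], [-1.47, 1.34], [0.16, 2.42], [-1.27, 4.41], [0.06, 2.06], [-2.6, 2.6]. Speed limits (rad/s): [2.22, 2.22, 2.79, 2.79, 3.14, 3.14, 3.14].

## Interface

Orientations are given as a unit quaternion [x, y, z, w].
In Python, from plant import sensors, imaging, workorder gives the robot as it stands. The module is installed in compiled form; this text tells all that it offers.
- The arm moves only by the shell command python3 -m creep 'ROWS' [OPENING] [FORCE]. ROWS is JSON, a list of rows, each an object with "offset": the shift along the tool's x, y, z in m, a list of three; "spin": the turn about the tool's z in degrees. In form: [{"offset": [x, y, z], "spin": spin}, ...]. A call has 1 to 12 rows; each row is the pose to reach, as a shift and turn from the pose commanded when the call began, along the tool's axes at that moment; what a row does not reach only later rows make up. A row lasts 1/8 s, in which the tool goes at most 62.5 mm and 10.7 degrees, less where a joint would pass 70% of its speed; a pose out of reach is approached as far as the arm can. A call with a gripper value outside its range is refused whole. OPENING is the opening, from 0 (shut) to 1 (fully open), set as the call begins (- or left out, the last holds). The fingers move at their own pace and stop on an object; FORCE is the grip in N (left out, the last holds). Time passes only in rows, so rows that repeat a pose let the fingers close. It gives the time, the measured TCP pose, the force and the opening at its end, in the units of the state.
- sensors.state(): the state, without advancing time (a new reading comes with each control period).
- imaging.capture(name): name is "side" or "top"; returns (picture, depth): 400x640x3 uint8, blue, green, red; 400x640 float32, m along the optical axis (not along the pixel's ray), 0 where there is no reading.
- imaging.camera_params(name): a dict with "mtx" (3x3 intrinsics, pixels), "R" (3x3) and "t" (3): a world point X has camera coordinates R X + t. Camera axes: x right, y down, z forward; pixel columns grow to the right and rows downward; lengths in m; the calibration is good to about 2 mm. A picture is of the moment at which its call begins. camera_params takes no time and is no camera call.
- workorder.close_job(): hands the job in, once; it reports no verdict.
The state is a dict: "clock": time; "qpos": joint angles; "qd": joint speeds; "joint_torque": joint torques, N m; "ee_pos": TCP position; "tcp_rot": TCP orientation; "contact_force": force on the tool from outside, world axes, zero at the start; "torque": the same for the moment, N m; "gripper_width": finger opening in m.
Only numpy, scipy, OpenCV 4.12 (cv2) and the standard library are available. Lean on these libraries where they do the work, as an engineer would, in place of code of your own. Each camera call takes 0.05 s, during which the arm holds its last target. There are 200 camera calls.

## Task

Set out this tray for filling honey: the three jars were put back on each other's drip saucers, so stand each jar upright in the middle of the saucer of its own size (largest on largest, middle on middle, smallest on smallest), using the bare spot on the tray on the way. Lay the wooden dipper across its rest, its handle cradled in both V notches. Set the glass down gently, don't tip a jar over, and leave the blue funnel standing where it is.

Things in the scene. Friction and masses are not known exactly. Their poses are not given: they have to be found in the camera images.
- jar_large: Largest of the three jars on the saucers. Clear glass, hexagonal, 62 mm across flats, 72 over corners, 105 tall, ~340 g; plain walls up to 79 mm, above them a closed hinged round steel lid, 53 mm wide, nothing sticking out past the glass. Origin: centre of underside, z up; the flats face 0, 60, 120.. degrees from its x. Loose, starts on a wrong saucer.
- jar_medium: Middle-sized of the three jars on the saucers. Clear glass, hexagonal, 53 mm across flats, 61 over corners, 88 tall, ~240 g; plain walls up to 62 mm, above them a closed hinged round steel lid, 46 mm wide, nothing sticking out past the glass. Origin: centre of underside, z up; the flats face 0, 60, 120.. degrees from its x. Loose, starts on a wrong saucer.
- jar_small: Smallest of the three jars on the saucers. Clear glass, hexagonal, 44 mm across flats, 51 over corners, 70 tall, ~150 g; plain walls up to 44 mm, above them a closed hinged round steel lid, 38 mm wide, nothing sticking out past the glass. Origin: centre of underside, z up; the flats face 0, 60, 120.. degrees from its x. Loose, starts on a wrong saucer.
- saucer_large: Largest saucer, for the largest jar. Round steel drip saucer fixed on the tray, 124 mm across the lip; flat floor 112 mm across, 3 mm above its underside; lip 7 mm high. Origin: centre of underside, z up. The saucers and the funnel stand about 135 mm apart in a row along the tray's far side, in any order.
- saucer_medium: Middle-sized saucer, for the middle-sized jar. Round steel drip saucer fixed on the tray, 108 mm across the lip; flat floor 96 mm across, 3 mm above its underside; lip 7 mm high. Origin: centre of underside, z up.
- saucer_small: Smallest saucer, for the smallest jar. Round steel drip saucer fixed on the tray, 92 mm across the lip; flat floor 80 mm across, 3 mm above its underside; lip 7 mm high. Origin: centre of underside, z up.
- dipper: Wooden honey dipper, 185 mm, ~36 g, lying loose on the tray's near side. Origin on its axis near the centre of mass (grip here), x towards the head. Round handle 13 mm thick from x -82 to +50 mm; grooved head 26 mm thick to +89; hexagonal end knob 26 mm over flats, -96 to -82, stops it rolling. Axis 13 mm above the tray floor as it lies.
- rest: Dipper rest, fixed on the near side: steel drip pan 150 x 60 mm, 10 high, with two upright plates (5 thick, 50 wide, 52 tall) at x -33 and +33 mm, each with a 90-degree V notch in its top, 32 wide, 16 deep, bottom at y 0, 36 mm up. Origin: centre of underside, x along the pan. A handle cradled along x (either way round) has its axis 45 mm up; fingers fit between the plates.
- funnel: Blue plastic funnel standing mouth down in the row of saucers, 104 mm across the mouth, 115 mm tall, about 60 g. Loose; a bystander to leave where it is. Origin: centre of its mouth, on the tray floor.
- tray: Aluminium tray, fixed, 380 mm (x, away from the robot) by 650 mm (y), floor 3 mm thick, rim 24 mm high. Origin: centre of underside. Saucer row at x about +85 mm; dipper and rest at x about -85, y +175 and -175, either way. Free spot: the middle of the near side (x -85, y 0) is bare tray for 55 mm all round. Steel tongs, 22 mm tall, lie at y +297.
There are look-alikes about, which are no part of the job. Leave any green or red look-alike of the saucer_medium alone.

How it is judged:
By the outcome, as a careful person would: the job done as asked, in the order asked, and still so for the second after the job is handed in, with the robot touching nothing.
It also fails if it takes over 120 s, if anything falls off the work surface, if the arm or the gripper's body presses on something with over 40 N, if the wrist force passes 120 N, or if a joint passes its speed limit or range.

## Working session

There is one attempt and no reset: what is moved stays moved. The work goes in short steps, Python scripts to look and compute and a shell command to move; the robot and the scene stay as the last step left them, time stands still between calls to the robot, and variables do not carry over. Pictures are saved under pics/ and viewed, on a budget of 14 in all, crops included, one or two more only if the job needs it, and the job is handed in when it is done.

```bash
mkdir -p pics; python3 - <<'E'
from plant import sensors, imaging
import cv2, numpy as np
s=sensors.state(); print({k:np.round(v,4).tolist() for k,v in s.items()})
for n in("top","side"):
    p,d=imaging.capture(n); cv2.imwrite(f"pics/{n}0.png",p); np.save(f"{n}0.npy",d)
    c=imaging.camera_params(n); print(n,np.round(c["mtx"],2).tolist(),np.round(c["R"],4).tolist(),np.round(c["t"],4).tolist())
E
```

```text
{'clock': 0.0, 'qpos': [-1.1526, 0.3329, -0.0647, 1.461, 0.0216, 1.3499, -0.0885], 'qd': [-0.0007, 0.0009, -0.0, -0.0007, 0.001, -0.0009, 0.0017], 'joint_torque': [-0.0002, -62.5447, 0.0488, -39.1613, 0.0162, 0.01, 0.0], 'ee_pos': [0.2665, 0.5649, 0.2305], 'tcp_rot': [0.2186, 0.9758, -0.0007, -0.0001], 'contact_force': [-0.6207, -0.2498, -0.3066], 'torque': [0.0037, 0.0291, 0.0097], 'gripper_width': 0.0854}
top [[499.3, 0.0, 315.47], [0.0, 499.3, 199.81], [0.0, 0.0, 1.0]] [[-0.012, -0.9999, 0.0009], [-0.9938, 0.0118, -0.1103], [0.1103, -0.0022, -0.9939]] [0.1064, 0.431, 1.1264]
side [[452.05, 0.0, 318.9], [0.0, 452.05, 189.02], [0.0, 0.0, 1.0]] [[0.8177, -0.5755, 0.0106], [-0.3519, -0.5144, -0.782], [0.4555, 0.6358, -0.6231]] [-0.2884, 0.2249, 0.9695]
```

View pics/top0.png

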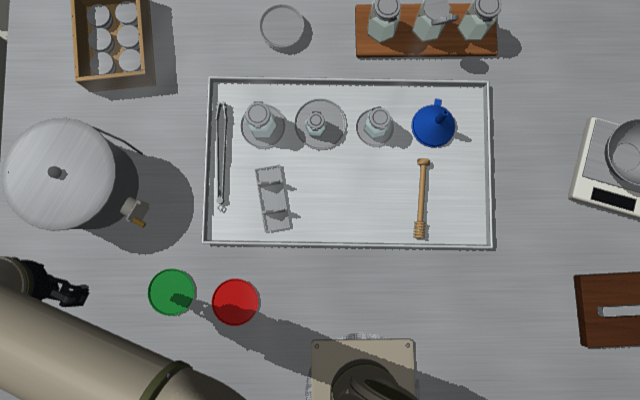

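View pics/side0.png

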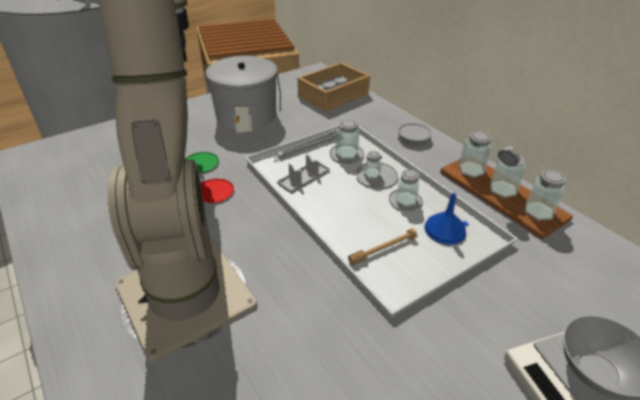

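View crops.

The top view shows the tray at columns 205–493 and rows 78–248. The large jar is at (262,122), the small jar at (316,122), the medium jar at (377,124) and the funnel at (434,125). The rest is at (273,199) and the dipper at (422,198), with its head end near row 230. The side view shows the same layout, blurred. Next I'll enlarge both.

```bash
python3 - <<'E'
import cv2,numpy as np
t=cv2.imread("pics/top0.png"); s=cv2.imread("pics/side0.png")
a=cv2.resize(t[88:160,235:405],None,fx=4.6,fy=4.6,interpolation=cv2.INTER_CUBIC)
def ax(im,x0,y0,f,st=10):
    for u in range(-(-x0//st)*st,x0+int(im.shape[1]/f),st):
        cv2.line(im,(int((u-x0)*f),0),(int((u-x0)*f),6),(0,0,255),1)
        if u%20==0: cv2.putText(im,str(u),(int((u-x0)*f)+2,14),0,.4,(0,0,255),1)
    for v in range(-(-y0//st)*st,y0+int(im.shape[0]/f),st):
        cv2.line(im,(0,int((v-y0)*f)),(6,int((v-y0)*f)),(0,0,255),1); cv2.putText(im,str(v),(8,int((v-y0)*f)+4),0,.4,(0,0,255),1)
    return im
a=ax(a,235,88,4.6)
b=ax(cv2.resize(t[150:250,245:295],None,fx=2.6,fy=2.6,interpolation=cv2.INTER_CUBIC),245,150,2.6)
c=ax(cv2.resize(t[150:250,400:450],None,fx=2.6,fy=2.6,interpolation=cv2.INTER_CUBIC),400,150,2.6)
d=ax(cv2.resize(s[110:220,320:480],None,fx=2.36,fy=2.36,interpolation=cv2.INTER_CUBIC),320,110,2.36)
r=np.hstack([b,c,np.pad(d,((0,260-d.shape[0]),(0,0),(0,0))) if d.shape[0]<=260 else d[:260]])
w=max(a.shape[1],r.shape[1]); P=lambda i:np.pad(i,((0,0),(0,w-i.shape[1]),(0,0)))
o=np.vstack([P(a),P(r)])[:, :800]; print(o.shape); cv2.imwrite("pics/crop0.png",o)
E
cat > geo.py <<'E'
import numpy as np
from plant import imaging, sensors
from scipy.spatial.transform import Rotation as Rot
C={n:imaging.camera_params(n) for n in("top","side")}
def px(n,X):
    c=C[n]; q=(np.asarray(X,float)@np.array(c["R"]).T+c["t"])@np.array(c["mtx"]).T; return q[...,:2]/q[...,2:]
def at_z(n,uv,z):
    c=C[n]; R=np.array(c["R"]); o=-R.T@c["t"]; d=R.T@np.linalg.inv(c["mtx"])@np.array([*uv,1.]); return o+d*(z-o[2])/d[2]
def tri(ut,us):
    A=[];b=[]
    for n,uv in(("top",ut),("side",us)):
        o=at_z(n,uv,0); d=at_z(n,uv,1)-o; d/=np.linalg.norm(d); P=np.eye(3)-np.outer(d,d); A.append(P); b.append(P@o)
    x,r,_,_=np.linalg.lstsq(np.vstack(A),np.hstack(b),rcond=None); return x,np.sqrt(r)
E
python3 - <<'E'
from geo import *
d=np.load("top0.npy")
def dep(u,v):
    c=C["top"]; z=d[v,u]; p=np.linalg.inv(c["mtx"])@[u,v,1]*z; return np.round(np.array(c["R"]).T@(p-c["t"]),4)
for n,uv in dict(tray=(340,200),lidL=(262,110),lidS=(317,118),lidM=(378,115),dip=(423,190),rest=(273,197),funnel=(434,125)).items(): print(n,dep(*uv))
for uv in((210,80),(490,82),(494,247),(205,243)): print(at_z("top",uv,.024))
E
```

```text
(591, 782, 3)
tray [0.4334 0.0436 0.003 ]
lidL [0.6188 0.2146 0.1155]
lidS [0.6105 0.0957 0.0767]
lidM [ 0.6099 -0.0383  0.0974]
dip [ 0.4525 -0.148   0.0207]
rest [0.442  0.2005 0.0063]
funnel [ 0.5964 -0.1702  0.0577]
[0.72036123 0.34726671 0.024     ]
[ 0.70773498 -0.31506855  0.024     ]
[ 0.31913701 -0.3045296   0.024     ]
[0.3361247  0.35432928 0.024     ]
```

View pics/crop0.png

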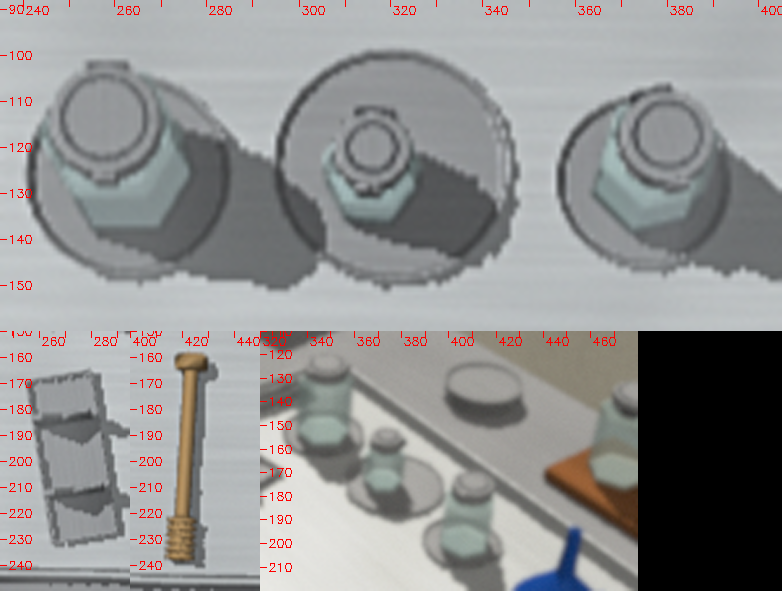

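The crop shows lid centres at about (257.4,113.4) for large, (315.9,120.0) for small and (380,116.9) for medium. The saucers run left (centre 263,128; r≈21.8), middle (321.3,124.2; r≈26) and right (375.5,128; r≈19). So the large jar is on the medium saucer, the small jar on the large saucer and the medium jar on the small saucer. Next I'll fit positions from depth and check them by triangulation.

```bash
cat >> geo.py <<'E'
def cloud(n,d):
    v,u=np.mgrid[0:400,0:640]; c=C[n]; q=np.stack([u,v,np.ones_like(u)],-1)@np.linalg.inv(c["mtx"]).T*d[...,None]
    return (q-c["t"])@np.array(c["R"])
def tool(target,jaw=None):
    """offset in tool axes & spin to bring TCP to target, jaw axis to angle (deg, mod 180)"""
    s=sensors.state(); R=Rot.from_quat(s["tcp_rot"]).as_matrix(); y=np.degrees(np.arctan2(R[1,1],R[0,1]))
    off=R.T@(np.array(target)-s["ee_pos"]); sp=0 if jaw is None else -((jaw-y+90)%180-90)
    return np.round(off*1000,1),round(sp,1)
E
python3 - <<'E'
from geo import *
from scipy.optimize import least_squares
import cv2
d=np.load("top0.npy"); W=cloud("top",d)
for n,a,b in(("L",(257.4,113.4),(347.5,124)),("S",(315.9,120),(373.8,155)),("M",(380,116.9),(410.7,174.4))):
    x,r=tri(a,b); print(n,np.round(x,4),r)
for n,c,top,lw in(("L",(257,113),.108,.0265),("S",(316,120),.0725,.019),("M",(380,117),.0905,.023)):
    m=np.zeros(d.shape,bool); m[c[1]-22:c[1]+22,c[0]-22:c[0]+22]=1; m&=W[...,2]>top
    P=W[m]; (cx,cy),r=cv2.minEnclosingCircle(P[:,:2].astype(np.float32)); print(n,"lid",P.mean(0).round(4),cx,cy,r,len(P))
    m=np.zeros(d.shape,bool); m[c[1]-10:c[1]+35,c[0]-24:c[0]+24]=1
for n,(u,v),r in(("med",(263,127.5),.054),("lar",(321,124.2),.062),("sma",(375.5,128),.046)):
    g=at_z("top",(u,v),.01)[:2]
    D=np.hypot(W[...,0]-g[0],W[...,1]-g[1]); m=(W[...,2]>.0078)&(W[...,2]<.0125)&(abs(D-r)<.010)
    P=W[m][:,:2]; f=least_squares(lambda p:np.hypot(*(P-p[:2]).T)-p[2],[*g,r],loss="soft_l1",f_scale=.001)
    print(n,g.round(4),f.x.round(4),len(P),np.std(f.fun).round(4))
m=(W[...,2]>.012)&(W[...,2]<.04); 
k=np.zeros(d.shape,bool); k[155:243,408:435]=1; P=W[k&m]; print("dip",P.mean(0),P.min(0),P.max(0))
h=P[(P[:,0]>.40)&(P[:,0]<.49)]; print(np.polyfit(h[:,0],h[:,1],1), h[:,2].max())
k=np.zeros(d.shape,bool); k[160:236,252:295]=1; P=W[k&(W[...,2]>.006)&(W[...,2]<.014)][:,:2]; print("rest",cv2.minAreaRect(P.astype(np.float32)),len(P))
P=W[k&(W[...,2]>.03)]; print(P.mean(0),cv2.minAreaRect(P[:,:2].astype(np.float32)))
print("crn",[at_z("top",p,.013)[:2].round(4) for p in((256.5,167.5),(281,165),(292.5,229),(265,232.5))])
# jar base edges at z=.006
for n,a,b in(("L",(254,137.3),(268.5,137.3)),("S",(308.5,135.7),(320,135.7)),("M",(369.5,137.6),(382.5,135.2))):
    A,B=at_z("top",a,.008),at_z("top",b,.008); e=(B-A)[:2]; print(n,A[:2].round(3),B[:2].round(3),"edge normal deg",(np.degrees(np.arctan2(e[1],e[0]))+90)%60)
E
```

```text
L [0.6134 0.2258 0.107 ] [0.00067888]
S [0.6079 0.0979 0.0712] [0.00067246]
M [ 0.6082 -0.044   0.0907] [0.00117808]
L lid [0.605  0.2221 0.1371] 0.4720667600631714 0.16824212670326233 0.17880918085575104 468
S lid [0.5964 0.0996 0.1106] 0.4650048613548279 0.10299798846244812 0.15971338748931885 228
M lid [ 0.5991 -0.039   0.1178] 0.46625852584838867 0.02556471899151802 0.17896679043769836 334
med [0.6076 0.2234] [0.6121 0.2252 0.0512] 196 0.0042
lar [0.614  0.0859] [0.6162 0.0882 0.0584] 317 0.004
sma [ 0.6033 -0.0431] [ 0.6062 -0.0416  0.0431] 181 0.0041
dip [ 0.43115807 -0.14180382  0.02356278] [ 0.34190307 -0.16507405  0.01258384] [ 0.52702641 -0.12170613  0.0348937 ]
[-0.09596581 -0.10094535] 0.02797933055545864
rest ((0.44150492548942566, 0.2008015513420105), (0.09927389770746231, 0.1770387440919876), 89.53996276855469) 936
[0.43673771 0.19890419 0.0902098 ] ((0.38423800468444824, 0.17618708312511444), (0.20382820069789886, 0.06556074321269989), 24.737442016601562)
crn [array([0.5112, 0.2383]), array([0.5165, 0.181 ]), array([0.3662, 0.155 ]), array([0.3589, 0.2186])]
L [0.585 0.245] [0.584 0.211] edge normal deg 59.324545868179555
S [0.587 0.116] [0.587 0.089] edge normal deg 59.32472194492914
M [ 0.581 -0.029] [ 0.586 -0.06 ] edge normal deg 9.966556842409489
```

```bash
python3 - <<'E'
from geo import *
for n,u,z in(("L",(257.4,113.4),.111),("S",(315.9,120),.076),("M",(380,116.9),.094),("dip",(422.3,195.8),.0225)): print(n,at_z("top",u,z).round(4))
print(tool((.608,.099,.18),60))
E
```

```text
L [0.6127 0.2251 0.111 ]
S [0.6062 0.0982 0.076 ]
M [ 0.6065 -0.043   0.094 ]
dip [ 0.4388 -0.1455  0.0225]
(array([-507.7, -275.7,   51. ]), np.float64(4.7))
```

```bash
python3 -m creep '[{"offset":[-0.045,-0.025,0],"spin":0},{"offset":[-0.09,-0.05,0.0],"spin":0},{"offset":[-0.14,-0.076,0.0],"spin":2},{"offset":[-0.19,-0.103,0.0],"spin":4.7},{"offset":[-0.24,-0.13,0.01],"spin":4.7},{"offset":[-0.29,-0.157,0.02],"spin":4.7},{"offset":[-0.34,-0.185,0.03],"spin":4.7},{"offset":[-0.39,-0.212,0.04],"spin":4.7},{"offset":[-0.44,-0.239,0.051],"spin":4.7},{"offset":[-0.48,-0.261,0.051],"spin":4.7},{"offset":[-0.508,-0.276,0.051],"spin":4.7},{"offset":[-0.508,-0.276,0.051],"spin":4.7}]' 1 30
python3 - <<'E'
from geo import *
import cv2
print(tool((.606,.098,.017),60))
o=[]
for n,(r0,r1,c0,c1) in(("top",(60,210,220,420)),("side",(60,210,300,500))):
    p,d=imaging.capture(n); o.append(cv2.resize(p[r0:r1,c0:c1],None,fx=4,fy=4,interpolation=cv2.INTER_CUBIC)[::2,::2])
cv2.imwrite("pics/h1.png",np.hstack(o))
E
```

```text
clock: 1.6
ee_pos: [0.6091, 0.0957, 0.1797]
tcp_rot: [0.261, 0.965, -0.001, -0.0]
contact_force: [-1.2, 0.7, -0.1]
gripper_width: 0.0857
(array([  3.9,   0.7, 162.7]), np.float64(-0.2))
```

View pics/h1.png

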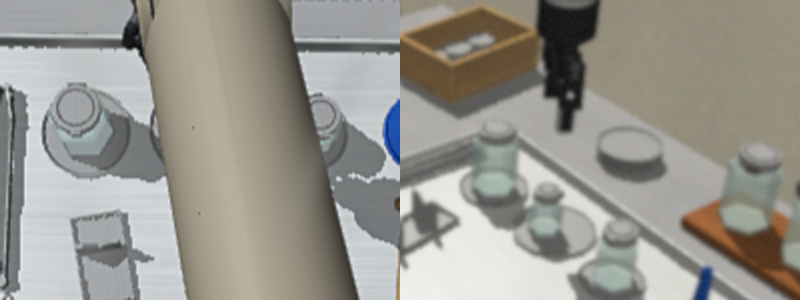

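In the side view the fingertips are at about (382.5,124), above the small jar at (373,155). The arm hides the jar from the top camera.

```bash
python3 - <<'E'
from geo import *
print(px("side",(.609,.0957,.18)), px("side",(.606,.098,.076)))
E
python3 -m creep '[{"offset":[0.003,0.001,0.03],"spin":0},{"offset":[0.004,0.001,0.06],"spin":0},{"offset":[0.004,0.001,0.09],"spin":0},{"offset":[0.004,0.001,0.11],"spin":0},{"offset":[0.004,0.001,0.13],"spin":0},{"offset":[0.004,0.001,0.145],"spin":0},{"offset":[0.004,0.001,0.155],"spin":0},{"offset":[0.004,0.001,0.162],"spin":0},{"offset":[0.004,0.001,0.162],"spin":0}]' 1 30
python3 -m creep '[{"offset":[0,0,0],"spin":0},{"offset":[0,0,0],"spin":0},{"offset":[0,0,0],"spin":0},{"offset":[0,0,0],"spin":0},{"offset":[0,0,0],"spin":0},{"offset":[0,0,0],"spin":0},{"offset":[0,0,0],"spin":0},{"offset":[0,0,0],"spin":0}]' 0 30
```

```text
[378.03165533 121.1851001 ] [373.23878403 153.79937707]
clock: 2.82
ee_pos: [0.6053, 0.1018, 0.0181]
tcp_rot: [0.258, 0.966, -0.0, -0.0]
contact_force: [0.1, -0.2, 0.8]
gripper_width: 0.0854
clock: 3.82
ee_pos: [0.6057, 0.1018, 0.019]
tcp_rot: [0.258, 0.966, 0.0, 0.0]
contact_force: [-1.8, -0.8, 6.0]
gripper_width: 0.0449
```

```bash
python3 -m creep '[{"offset":[0,0,-0.005],"spin":0},{"offset":[0,0,-0.02],"spin":0},{"offset":[0,0,-0.04],"spin":0},{"offset":[0,0,-0.055],"spin":0},{"offset":[0,0,-0.06],"spin":0},{"offset":[0,0,-0.06],"spin":0}]'
python3 - <<'E'
from geo import *
print(tool((.437,.022,.045)))
E
```

```text
clock: 4.58
ee_pos: [0.6055, 0.1019, 0.0786]
tcp_rot: [0.258, 0.966, 0.0, 0.0]
contact_force: [0.2, 0.2, -0.9]
gripper_width: 0.045
(array([ 106.1, -153.3,   33.5]), 0)
```

```bash
python3 -m creep '[{"offset":[0.006,-0.009,0],"spin":0},{"offset":[0.02,-0.028,0],"spin":0},{"offset":[0.038,-0.054,0],"spin":0},{"offset":[0.056,-0.08,0],"spin":0},{"offset":[0.074,-0.106,0.01],"spin":0},{"offset":[0.09,-0.13,0.02],"spin":0},{"offset":[0.1,-0.145,0.03],"spin":0},{"offset":[0.106,-0.153,0.035],"spin":0},{"offset":[0.106,-0.153,0.042],"spin":0},{"offset":[0.106,-0.153,0.048],"spin":0},{"offset":[0.106,-0.153,0.053],"spin":0},{"offset":[0.106,-0.153,0.057],"spin":0}]'
python3 -m creep '[{"offset":[0,0,0.0005],"spin":0},{"offset":[0,0,0.002],"spin":0},{"offset":[0,0,0.0035],"spin":0},{"offset":[0,0,0.005],"spin":0},{"offset":[0,0,0.005],"spin":0}]'
```

```text
clock: 6.08
ee_pos: [0.4374, 0.0223, 0.0209]
tcp_rot: [0.258, 0.966, -0.0, -0.0]
contact_force: [-0.7, 0.2, -1.9]
gripper_width: 0.045
clock: 6.7
ee_pos: [0.4371, 0.0222, 0.0162]
tcp_rot: [0.258, 0.966, 0.0, -0.0]
contact_force: [1.1, -0.7, -2.2]
gripper_width: 0.0451
```

```bash
python3 -m creep '[{"offset":[0,0,0.0005],"spin":0},{"offset":[0,0,0.001],"spin":0},{"offset":[0,0,0.001],"spin":0}]'
python3 -m creep '[{"offset":[0,0,0],"spin":0},{"offset":[0,0,0],"spin":0},{"offset":[0,0,0],"spin":0},{"offset":[0,0,0],"spin":0},{"offset":[0,0,0],"spin":0}]' 1
python3 -m creep '[{"offset":[0,0,-0.01],"spin":0},{"offset":[0,0,-0.03],"spin":0},{"offset":[0,0,-0.06],"spin":0},{"offset":[0,0,-0.1],"spin":0},{"offset":[0,0,-0.14],"spin":0},{"offset":[0,0,-0.16],"spin":0},{"offset":[0,0,-0.16],"spin":0},{"offset":[0,0,-0.16],"spin":0}]'
python3 - <<'E'
from geo import *
print(tool((.6125,.225,.18),59.5))
import cv2
o=[]
for n,(r0,r1,c0,c1) in(("top",(60,260,200,400)),("side",(80,280,260,460))):
    p,d=imaging.capture(n); o.append(cv2.resize(p[r0:r1,c0:c1],None,fx=2,fy=2,interpolation=cv2.INTER_CUBIC))
cv2.imwrite("pics/h2.png",np.hstack(o))
E
```

```text
clock: 7.08
ee_pos: [0.4372, 0.0222, 0.0158]
tcp_rot: [0.259, 0.966, 0.0, -0.0]
contact_force: [-4.0, -0.9, 10.1]
gripper_width: 0.0449
clock: 7.7
ee_pos: [0.4371, 0.0222, 0.0153]
tcp_rot: [0.258, 0.966, 0.0, -0.0]
contact_force: [0.2, 0.5, -0.3]
gripper_width: 0.0854
clock: 8.7
ee_pos: [0.4367, 0.0221, 0.1747]
tcp_rot: [0.258, 0.966, -0.0, -0.0]
contact_force: [0.1, -0.8, -0.3]
gripper_width: 0.0851
(array([-51. , 263.6,  -5.5]), np.float64(0.5))
```

View pics/h2.png

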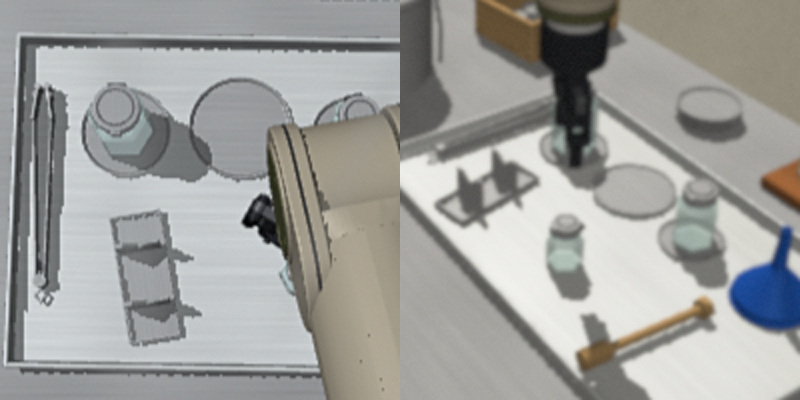

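The small jar now stands upright on the bare spot; in the side view it is at about (342,203). The large saucer is bare, centred at top (320.7,124.4) and side (377.8,175). The large jar is at top (259,113), as before.

```bash
python3 - <<'E'
from geo import *
print(tri((320.7,124.4),(377.8,175)), at_z("top",(320.7,124.4),.01))
E
python3 -m creep '[{"offset":[-0.006,0.03,0],"spin":0},{"offset":[-0.014,0.07,0],"spin":0},{"offset":[-0.022,0.115,0],"spin":0},{"offset":[-0.031,0.16,0],"spin":0},{"offset":[-0.039,0.205,0],"spin":0},{"offset":[-0.047,0.24,0],"spin":0},{"offset":[-0.051,0.263,-0.002],"spin":0.5},{"offset":[-0.051,0.263,-0.002],"spin":0.5},{"offset":[-0.051,0.263,-0.002],"spin":0.5}]'
python3 - <<'E'
from geo import *
print(tool((.6125,.225,.054),59.5))
E
```

```text
(array([0.61695949, 0.08513481, 0.00503642]), array([0.00348074])) [0.61353248 0.08660204 0.01      ]
clock: 9.93
ee_pos: [0.6122, 0.2236, 0.1764]
tcp_rot: [0.263, 0.965, -0.001, -0.001]
contact_force: [0.0, -0.2, 0.8]
gripper_width: 0.0853
(array([  0.3,   1.5, 122.4]), np.float64(0.0))
```

```bash
python3 -m creep '[{"offset":[0,0.001,0.03],"spin":0},{"offset":[0,0.0015,0.06],"spin":0},{"offset":[0,0.0015,0.085],"spin":0},{"offset":[0,0.0015,0.105],"spin":0},{"offset":[0,0.0015,0.117],"spin":0},{"offset":[0,0.0015,0.122],"spin":0},{"offset":[0,0.0015,0.122],"spin":0},{"offset":[0,0.0015,0.122],"spin":0}]'
python3 -m creep '[{"offset":[0,0,0],"spin":0},{"offset":[0,0,0],"spin":0},{"offset":[0,0,0],"spin":0},{"offset":[0,0,0],"spin":0},{"offset":[0,0,0],"spin":0},{"offset":[0,0,0],"spin":0}]' 0 40
python3 -m creep '[{"offset":[0,0,-0.004],"spin":0},{"offset":[0,0,-0.015],"spin":0},{"offset":[0,0,-0.03],"spin":0},{"offset":[0,0,-0.04],"spin":0},{"offset":[0,0,-0.04],"spin":0},{"offset":[0,0,-0.04],"spin":0}]'
python3 - <<'E'
from geo import *
print(tool((.614,.086,.094)))
import cv2
o=[]
for n,(r0,r1,c0,c1) in(("top",(60,210,200,400)),("side",(80,230,260,460))):
    p,d=imaging.capture(n); o.append(cv2.resize(p[r0:r1,c0:c1],None,fx=2,fy=2,interpolation=cv2.INTER_CUBIC))
cv2.imwrite("pics/h3.png",np.hstack(o))
E
```

```text
clock: 10.92
ee_pos: [0.6139, 0.226, 0.0562]
tcp_rot: [0.263, 0.965, 0.0, 0.001]
contact_force: [0.3, 0.4, -0.8]
gripper_width: 0.0856
clock: 11.68
ee_pos: [0.6137, 0.2258, 0.0559]
tcp_rot: [0.263, 0.965, 0.0, 0.0]
contact_force: [-2.9, -1.3, 5.6]
gripper_width: 0.0613
clock: 12.42
ee_pos: [0.6131, 0.2258, 0.095]
tcp_rot: [0.263, 0.965, -0.0, -0.0]
contact_force: [0.4, 0.5, -3.7]
gripper_width: 0.062
(array([ -71.6, -120.1,    1. ]), 0)
```

View pics/h3.png

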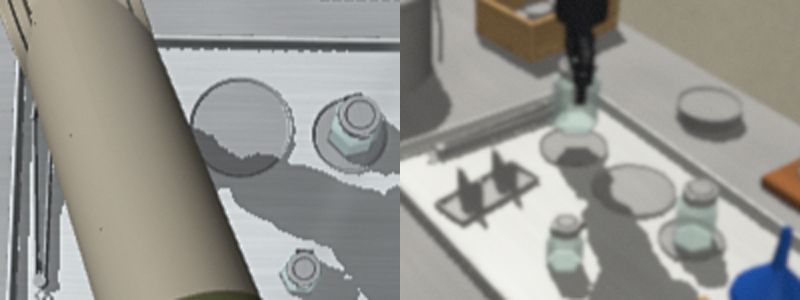

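The large jar is lifted clear: in the side view its base is near (547,140 of the crop), well above the saucer. The small jar stands at top (351,195). The large saucer centre is unchanged at (320.5,124.5), so I'll carry the jar there.

```bash
python3 -m creep '[{"offset":[-0.006,-0.01,0],"spin":0},{"offset":[-0.018,-0.03,0],"spin":0},{"offset":[-0.034,-0.056,0],"spin":0},{"offset":[-0.05,-0.082,0],"spin":0},{"offset":[-0.062,-0.103,0.005],"spin":0},{"offset":[-0.069,-0.115,0.012],"spin":0},{"offset":[-0.072,-0.1195,0.02],"spin":0},{"offset":[-0.072,-0.1195,0.027],"spin":0},{"offset":[-0.072,-0.1195,0.032],"spin":0},{"offset":[-0.072,-0.1195,0.035],"spin":0},{"offset":[-0.072,-0.1195,0.036],"spin":0},{"offset":[-0.072,-0.1195,0.036],"spin":0}]'
python3 -m creep '[{"offset":[0,0,0.001],"spin":0},{"offset":[0,0,0.002],"spin":0},{"offset":[0,0,0.003],"spin":0},{"offset":[0,0,0.003],"spin":0}]'
```

```text
clock: 14.02
ee_pos: [0.615, 0.0865, 0.0594]
tcp_rot: [0.263, 0.965, 0.0, 0.0]
contact_force: [-0.3, -0.9, -2.9]
gripper_width: 0.062
clock: 14.52
ee_pos: [0.6148, 0.0863, 0.0562]
tcp_rot: [0.263, 0.965, -0.0, -0.0]
contact_force: [-0.6, -0.1, -3.8]
gripper_width: 0.0616
```

```bash
python3 -m creep '[{"offset":[0,0,0.0005],"spin":0},{"offset":[0,0,0.001],"spin":0},{"offset":[0,0,0.001],"spin":0}]'

```

```text
clock: 14.9
ee_pos: [0.615, 0.0862, 0.0559]
tcp_rot: [0.263, 0.965, 0.0, 0.0]
contact_force: [-4.5, -1.5, 5.4]
gripper_width: 0.0616
```

```bash
python3 -m creep '[{"offset":[0,0,0],"spin":0},{"offset":[0,0,0],"spin":0},{"offset":[0,0,0],"spin":0},{"offset":[0,0,0],"spin":0},{"offset":[0,0,-0.01],"spin":0},{"offset":[0,0,-0.035],"spin":0},{"offset":[0,0,-0.07],"spin":0},{"offset":[0,0,-0.1],"spin":0},{"offset":[0,0,-0.12],"spin":0},{"offset":[0,0,-0.12],"spin":0},{"offset":[0,0,-0.12],"spin":0}]' 1
python3 - <<'E'
from geo import *
print(tool((.6065,-.043,.176),70))
import cv2
o=[]
for n,(r0,r1,c0,c1) in(("top",(60,210,220,420)),("side",(80,230,300,500))):
    p,d=imaging.capture(n); o.append(cv2.resize(p[r0:r1,c0:c1],None,fx=2,fy=2,interpolation=cv2.INTER_CUBIC))
cv2.imwrite("pics/h4.png",np.hstack(o))
E
```

```text
clock: 16.27
ee_pos: [0.6145, 0.0863, 0.1747]
tcp_rot: [0.263, 0.965, -0.0, -0.0]
contact_force: [0.1, -1.4, -0.3]
gripper_width: 0.0856
(array([ -58.6, -115.5,   -1.3]), np.float64(-10.5))
```

View pics/h4.png

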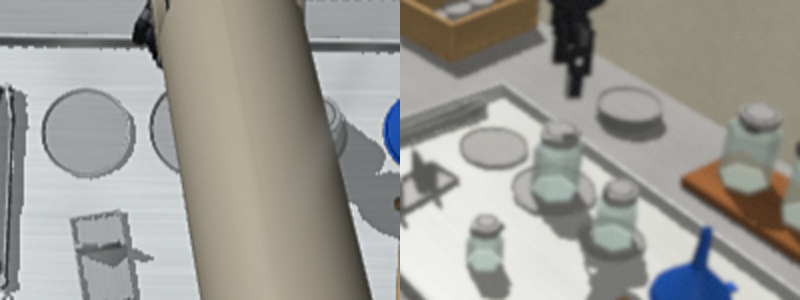

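The large jar stands on the large saucer (side view, base at about (378,175)). The medium saucer is bare: top centre (263.8,126.1), side ellipse centre about (346.5,154).

```bash
python3 - <<'E'
from geo import *
print(tri((263.8,126.1),(346.5,154)), at_z("top",(263.8,126.1),.01))
E
python3 -m creep '[{"offset":[-0.012,-0.024,0],"spin":-2},{"offset":[-0.026,-0.052,0],"spin":-5},{"offset":[-0.04,-0.08,0],"spin":-8},{"offset":[-0.053,-0.104,0],"spin":-10.5},{"offset":[-0.0586,-0.1155,0],"spin":-10.5},{"offset":[-0.0586,-0.1155,0],"spin":-10.5},{"offset":[-0.0586,-0.1155,0],"spin":-10.5}]'
python3 - <<'E'
from geo import *
print(tool((.6065,-.043,.039),70))
import cv2
o=[]
for n,(r0,r1,c0,c1) in(("top",(60,210,220,420)),("side",(80,230,300,500))):
    p,d=imaging.capture(n); o.append(cv2.resize(p[r0:r1,c0:c1],None,fx=2,fy=2,interpolation=cv2.INTER_CUBIC))
cv2.imwrite("pics/h5.png",np.hstack(o))
E
```

```text
(array([0.61275985, 0.22222027, 0.0031754 ]), array([6.39253015e-05])) [0.61099636 0.22150199 0.01      ]
clock: 17.25
ee_pos: [0.6069, -0.0413, 0.175]
tcp_rot: [0.173, 0.985, 0.0, -0.0]
contact_force: [0.4, 0.6, -0.1]
gripper_width: 0.0853
(array([ -0.3,  -1.9, 136. ]), np.float64(0.1))
```

View pics/h5.png

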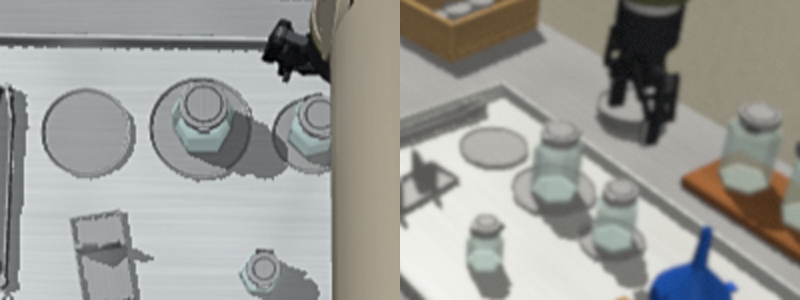

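The large jar's lid is at top (323,112) over its saucer centred at (320,124). The jaws straddle the medium jar, which is at side (410,190). I'll check the large jar's centring and then descend.

```bash
python3 - <<'E'
from geo import *
print(at_z("top",(323,111.7),.111), at_z("top",(319.9,124.3),.01))
E
python3 -m creep '[{"offset":[0,-0.002,0.03],"spin":0},{"offset":[0,-0.002,0.06],"spin":0},{"offset":[0,-0.002,0.09],"spin":0},{"offset":[0,-0.002,0.115],"spin":0},{"offset":[0,-0.002,0.13],"spin":0},{"offset":[0,-0.002,0.136],"spin":0},{"offset":[0,-0.002,0.136],"spin":0},{"offset":[0,-0.002,0.136],"spin":0}]'
python3 -m creep '[{"offset":[0,0,0],"spin":0},{"offset":[0,0,0],"spin":0},{"offset":[0,0,0],"spin":0},{"offset":[0,0,0],"spin":0},{"offset":[0,0,0],"spin":0},{"offset":[0,0,0],"spin":0}]' 0 40
python3 -m creep '[{"offset":[0,0,-0.004],"spin":0},{"offset":[0,0,-0.02],"spin":0},{"offset":[0,0,-0.05],"spin":0},{"offset":[0,0,-0.08],"spin":0},{"offset":[0,0,-0.11],"spin":0},{"offset":[0,0,-0.13],"spin":0},{"offset":[0,0,-0.135],"spin":0},{"offset":[0,0,-0.135],"spin":0},{"offset":[0,0,-0.135],"spin":0}]'
python3 - <<'E'
from geo import *
print(tool((.612,.2218,.174)))
E
```

```text
[0.61477787 0.08273758 0.111     ] [0.61379742 0.08849572 0.01      ]
clock: 18.35
ee_pos: [0.6068, -0.0448, 0.0402]
tcp_rot: [0.173, 0.985, 0.0, 0.001]
contact_force: [-0.4, -0.6, 0.3]
gripper_width: 0.0852
clock: 19.1
ee_pos: [0.6068, -0.0445, 0.0401]
tcp_rot: [0.173, 0.985, 0.0, 0.001]
contact_force: [-1.1, 1.3, 6.8]
gripper_width: 0.0528
clock: 20.23
ee_pos: [0.6056, -0.0448, 0.1732]
tcp_rot: [0.173, 0.985, -0.0, -0.001]
contact_force: [0.2, -0.4, -2.6]
gripper_width: 0.0525
(array([ 84.9, 252.7,  -0.8]), 0)
```

```bash
python3 -m creep '[{"offset":[0.004,0.012,0],"spin":0},{"offset":[0.012,0.036,0],"spin":0},{"offset":[0.022,0.066,0],"spin":0},{"offset":[0.032,0.096,0],"spin":0},{"offset":[0.042,0.126,0],"spin":0},{"offset":[0.052,0.156,0],"spin":0},{"offset":[0.062,0.186,0],"spin":0},{"offset":[0.072,0.216,0],"spin":0},{"offset":[0.08,0.239,0],"spin":0},{"offset":[0.085,0.253,0],"spin":0},{"offset":[0.085,0.253,0],"spin":0},{"offset":[0.085,0.253,0],"spin":0}]'
python3 - <<'E'
from geo import *
print(tool((.612,.2218,.0401)))
import cv2
o=[]
for n,(r0,r1,c0,c1) in(("top",(80,180,260,460)),("side",(90,190,300,500))):
    p,d=imaging.capture(n); o.append(cv2.resize(p[r0:r1,c0:c1],None,fx=4,fy=4,interpolation=cv2.INTER_CUBIC)[:300 if n=="side" else 290])
cv2.imwrite("pics/h6.png",np.vstack(o))
E
```

```text
clock: 21.72
ee_pos: [0.613, 0.2204, 0.1743]
tcp_rot: [0.174, 0.985, -0.0, 0.0]
contact_force: [-0.4, -0.6, -2.3]
gripper_width: 0.0529
(array([  1.5,   1.1, 134.2]), 0)
```

View pics/h6.png

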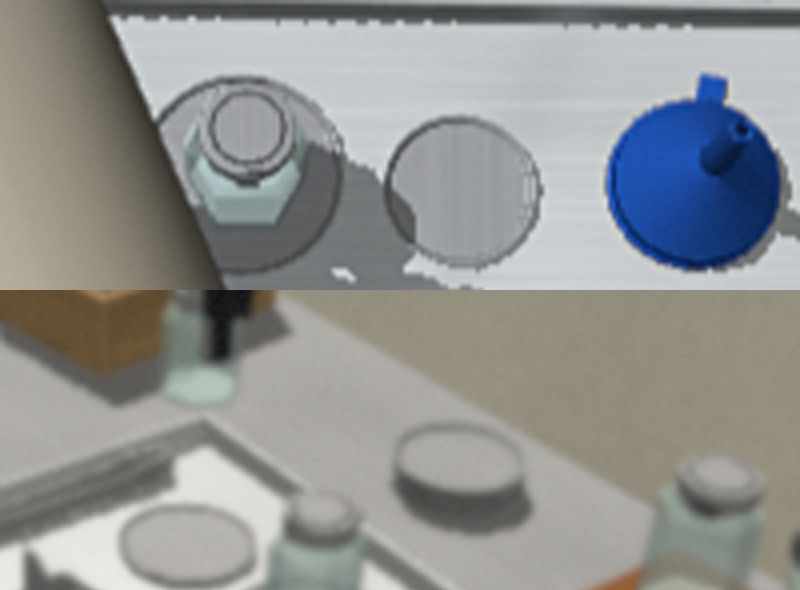

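The large jar's lid is at top (321.4,111.5), over the saucer centre at (320.6,124.4), which is centred within 2 mm. The small saucer is bare at (375.5,127.6), and the funnel is untouched at (433,126). The medium jar is held above its saucer, so I'll lower it.

```bash
python3 - <<'E'
from geo import *
print(at_z("top",(321.3,111.4),.111), at_z("top",(375.5,127.6),.01))
E
python3 -m creep '[{"offset":[0.001,0.001,0.01],"spin":0},{"offset":[0.001,0.001,0.03],"spin":0},{"offset":[0.001,0.001,0.055],"spin":0},{"offset":[0.001,0.001,0.08],"spin":0},{"offset":[0.001,0.001,0.1],"spin":0},{"offset":[0.001,0.001,0.115],"spin":0},{"offset":[0.001,0.001,0.124],"spin":0},{"offset":[0.001,0.001,0.129],"spin":0},{"offset":[0.001,0.001,0.131],"spin":0},{"offset":[0.001,0.001,0.131],"spin":0},{"offset":[0.001,0.001,0.131],"spin":0}]'
python3 -m creep '[{"offset":[0,0,0.001],"spin":0},{"offset":[0,0,0.002],"spin":0},{"offset":[0,0,0.003],"spin":0},{"offset":[0,0,0.003],"spin":0}]'
```

```text
[0.61548938 0.0864182  0.111     ] [ 0.60424577 -0.0431481   0.01      ]
clock: 23.2
ee_pos: [0.6124, 0.2234, 0.0438]
tcp_rot: [0.173, 0.985, 0.0, 0.0]
contact_force: [0.3, 0.2, -3.4]
gripper_width: 0.0526
clock: 23.7
ee_pos: [0.6121, 0.2233, 0.0403]
tcp_rot: [0.173, 0.985, 0.0, -0.0]
contact_force: [-0.6, 0.0, -3.4]
gripper_width: 0.0525
```

```bash
python3 -m creep '[{"offset":[0,0,-0.001],"spin":0},{"offset":[-0.0005,-0.0015,-0.001],"spin":0},{"offset":[-0.0005,-0.0015,0],"spin":0},{"offset":[-0.0005,-0.0015,0.0005],"spin":0},{"offset":[-0.0005,-0.0015,0.001],"spin":0},{"offset":[-0.0005,-0.0015,0.001],"spin":0}]'
```

```text
clock: 24.45
ee_pos: [0.6121, 0.2215, 0.0401]
tcp_rot: [0.173, 0.985, 0.0, 0.0]
contact_force: [-3.8, -2.7, 5.5]
gripper_width: 0.0526
```

Contact. I'll release, rise, and move towards the small jar, which was set down with the TCP at (.437,.022).

```bash
python3 -m creep '[{"offset":[0,0,0],"spin":0},{"offset":[0,0,0],"spin":0},{"offset":[0,0,0],"spin":0},{"offset":[0,0,0],"spin":0},{"offset":[0,0,-0.01],"spin":0},{"offset":[0,0,-0.035],"spin":0},{"offset":[0,0,-0.07],"spin":0},{"offset":[0,0,-0.1],"spin":0},{"offset":[0,0,-0.13],"spin":0},{"offset":[0,0,-0.135],"spin":0},{"offset":[0,0,-0.135],"spin":0}]' 1
python3 - <<'E'
from geo import *
print(tool((.4372,.0222,.12),60))
E
```

```text
clock: 25.82
ee_pos: [0.6119, 0.2217, 0.1743]
tcp_rot: [0.173, 0.985, 0.0, 0.0]
contact_force: [-0.7, -0.8, 0.0]
gripper_width: 0.0854
(array([  96.2, -247.2,   54.2]), np.float64(10.0))
```

```bash
python3 -m creep '[{"offset":[0.012,-0.03,0],"spin":1},{"offset":[0.03,-0.075,0],"spin":4},{"offset":[0.048,-0.122,0],"spin":7},{"offset":[0.066,-0.17,0.01],"spin":10},{"offset":[0.084,-0.215,0.03],"spin":10},{"offset":[0.096,-0.247,0.045],"spin":10},{"offset":[0.096,-0.247,0.054],"spin":10},{"offset":[0.096,-0.247,0.054],"spin":10},{"offset":[0.096,-0.247,0.054],"spin":10}]'
python3 - <<'E'
from geo import *
print(at_z("top",(351.3,194.8),.073)); print(tool((.4372,.0222,.0158),60))
import cv2
o=[]
for n,(r0,r1,c0,c1) in(("top",(80,230,230,430)),("side",(80,230,300,500))):
    p,d=imaging.capture(n); o.append(cv2.resize(p[r0:r1,c0:c1],None,fx=2,fy=2,interpolation=cv2.INTER_CUBIC))
cv2.imwrite("pics/h7.png",np.hstack(o))
E
```

```text
clock: 26.95
ee_pos: [0.4381, 0.0231, 0.1204]
tcp_rot: [0.258, 0.966, -0.0, 0.0]
contact_force: [0.9, 0.2, -0.0]
gripper_width: 0.0855
[0.43697619 0.02209801 0.073     ]
(array([  0.3,  -1.2, 104.6]), np.float64(0.1))
```

View pics/h7.png

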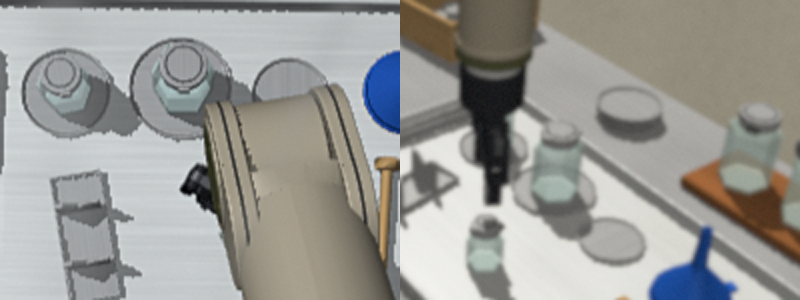

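Medium jar lid is at top (260.4,117.3) on the medium saucer, and the large jar stands on its own. The gripper is above the small jar at side (342,200). The measured small-jar centre (.437,.022) matches the release pose.

```bash
python3 - <<'E'
from geo import *
print(at_z("top",(260.4,117.3),.094), at_z("top",(263.8,126.1),.01))
E
python3 -m creep '[{"offset":[0,-0.001,0.02],"spin":0},{"offset":[0,-0.001,0.045],"spin":0},{"offset":[0,-0.001,0.07],"spin":0},{"offset":[0,-0.001,0.09],"spin":0},{"offset":[0,-0.001,0.1],"spin":0},{"offset":[0,-0.001,0.1035],"spin":0},{"offset":[0,-0.001,0.1035],"spin":0},{"offset":[0,-0.001,0.1035],"spin":0}]'
python3 -m creep '[{"offset":[0,0,0],"spin":0},{"offset":[0,0,0],"spin":0},{"offset":[0,0,0],"spin":0},{"offset":[0,0,0],"spin":0},{"offset":[0,0,0],"spin":0},{"offset":[0,0,0],"spin":0}]' 0 30
python3 -m creep '[{"offset":[0,0,-0.004],"spin":0},{"offset":[0,0,-0.02],"spin":0},{"offset":[0,0,-0.045],"spin":0},{"offset":[0,0,-0.06],"spin":0},{"offset":[0,0,-0.065],"spin":0},{"offset":[0,0,-0.065],"spin":0}]'
python3 - <<'E'
from geo import *
print(tool((.6045,-.0431,.08)))
E
```

```text
[0.60872174 0.2204288  0.094     ] [0.61099636 0.22150199 0.01      ]
clock: 28.05
ee_pos: [0.4375, 0.0216, 0.0174]
tcp_rot: [0.258, 0.966, 0.0, 0.0]
contact_force: [0.4, -0.4, -1.0]
gripper_width: 0.0857
clock: 28.8
ee_pos: [0.4372, 0.0215, 0.0172]
tcp_rot: [0.259, 0.966, 0.0, 0.0]
contact_force: [-1.0, -0.4, 5.2]
gripper_width: 0.0445
clock: 29.55
ee_pos: [0.4369, 0.0215, 0.0816]
tcp_rot: [0.258, 0.966, 0.0, -0.0]
contact_force: [-0.1, -0.3, -1.4]
gripper_width: 0.0448
(array([-177.5,   27.7,    1.6]), 0)
```

```bash
python3 -m creep '[{"offset":[-0.01,0.002,0],"spin":0},{"offset":[-0.03,0.005,0],"spin":0},{"offset":[-0.06,0.01,0],"spin":0},{"offset":[-0.09,0.015,0],"spin":0},{"offset":[-0.12,0.019,0],"spin":0},{"offset":[-0.15,0.024,0],"spin":0},{"offset":[-0.17,0.027,0],"spin":0},{"offset":[-0.1775,0.028,0.01],"spin":0},{"offset":[-0.1775,0.028,0.025],"spin":0},{"offset":[-0.1775,0.028,0.04],"spin":0},{"offset":[-0.1775,0.028,0.045],"spin":0},{"offset":[-0.1775,0.028,0.045],"spin":0}]'
python3 - <<'E'
from geo import *
print(tool((.6045,-.0431,.0202)))
E
```

```text
clock: 31.05
ee_pos: [0.6043, -0.0427, 0.0365]
tcp_rot: [0.258, 0.966, -0.0, -0.0]
contact_force: [-0.1, -0.1, -2.4]
gripper_width: 0.0442
(array([-0.4, -0.3, 16.3]), 0)
```

```bash
python3 -m creep '[{"offset":[0,0,0.004],"spin":0},{"offset":[0,0,0.008],"spin":0},{"offset":[0,0,0.011],"spin":0},{"offset":[0,0,0.013],"spin":0},{"offset":[0,0,0.0145],"spin":0},{"offset":[0,0,0.0155],"spin":0},{"offset":[0,0,0.0165],"spin":0},{"offset":[0,0,0.0165],"spin":0}]'
```

```text
clock: 32.05
ee_pos: [0.6048, -0.0429, 0.0203]
tcp_rot: [0.258, 0.966, 0.0, 0.0]
contact_force: [1.0, -0.7, -2.6]
gripper_width: 0.0445
```

```bash
python3 -m creep '[{"offset":[0,0,0.0005],"spin":0},{"offset":[0,0,0.001],"spin":0},{"offset":[0,0,0.001],"spin":0}]'
```

```text
clock: 32.42
ee_pos: [0.6048, -0.043, 0.0203]
tcp_rot: [0.259, 0.966, 0.0, 0.0]
contact_force: [-5.8, 0.2, 9.3]
gripper_width: 0.0448
```

```bash
python3 -m creep '[{"offset":[0,0,0],"spin":0},{"offset":[0,0,0],"spin":0},{"offset":[0,0,0],"spin":0},{"offset":[0,0,0],"spin":0},{"offset":[0,0,-0.01],"spin":0},{"offset":[0,0,-0.035],"spin":0},{"offset":[0,0,-0.07],"spin":0},{"offset":[0,0,-0.1],"spin":0},{"offset":[0,0,-0.13],"spin":0},{"offset":[0,0,-0.15],"spin":0},{"offset":[0,0,-0.15],"spin":0},{"offset":[0,0,-0.15],"spin":0}]' 1
python3 - <<'E'
from geo import *
import cv2
for a in((191,362),(190,385),(187,450),(183,510),(180,560)): print(at_z("top",((a[0]-130)/2.6+400,(a[1]-331)/2.6+150),.016).round(4))
o=[]
for n,(r0,r1,c0,c1) in(("top",(150,250,230,330)),("top",(150,250,380,480)),("side",(100,200,300,400)),("side",(200,300,330,430))):
    p,d=imaging.capture(n); o.append(cv2.resize(p[r0:r1,c0:c1],None,fx=3,fy=3,interpolation=cv2.INTER_CUBIC))
cv2.imwrite("pics/h8.png",np.vstack([np.hstack(o[:2]),np.hstack(o[2:])]))
print(tool((.4315,-.144,.10),85))
E
```

```text
clock: 33.92
ee_pos: [0.6043, -0.0428, 0.1687]
tcp_rot: [0.258, 0.966, -0.0, -0.0]
contact_force: [0.0, -0.3, -0.5]
gripper_width: 0.0853
[ 0.5193 -0.1525  0.016 ]
[ 0.4983 -0.1509  0.016 ]
[ 0.4396 -0.1461  0.016 ]
[ 0.386  -0.1406  0.016 ]
[ 0.3417 -0.1364  0.016 ]
(array([  99.2, -173.8,   68.7]), np.float64(-25.0))
```

View pics/h8.png

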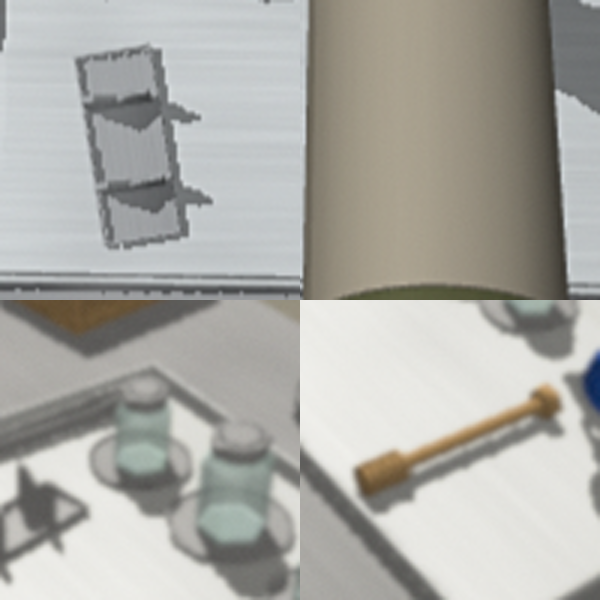

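The rest's pan corners are at about top (255,170), (282,165), (292,229) and (267,232). The dipper is at side (414,233) for the knob to (352,259) for the head, not moved. The medium and large jars stand on their saucers. I'll cross-check the dipper and rest positions with both views.

```bash
python3 - <<'E'
from geo import *
print("side knob/head",at_z("side",(414,233.3),.016).round(4),at_z("side",(352.3,259.3),.016).round(4))
print("tri mid handle", tri((421.6,196.5),(380.5,245.8)))
c=[at_z("top",p,.013)[:2] for p in((255.3,170),(282.3,164.7),(292.3,229),(266.7,232.3))]
c=np.array(c); print(c.round(4), c.mean(0), np.degrees(np.arctan2(*((c[0]+c[1]-c[2]-c[3])[::-1]))))
E
python3 -m creep '[{"offset":[0.01,-0.018,0],"spin":-4},{"offset":[0.025,-0.044,0],"spin":-10},{"offset":[0.043,-0.075,0],"spin":-16},{"offset":[0.061,-0.106,0],"spin":-22},{"offset":[0.079,-0.137,0.01],"spin":-25},{"offset":[0.092,-0.16,0.03],"spin":-25},{"offset":[0.099,-0.174,0.05],"spin":-25},{"offset":[0.099,-0.174,0.068],"spin":-25},{"offset":[0.099,-0.174,0.068],"spin":-25},{"offset":[0.099,-0.174,0.068],"spin":-25}]'
python3 - <<'E'
from geo import *
import cv2
p,d=imaging.capture("side"); cv2.imwrite("pics/h9.png",cv2.resize(p[150:300,320:480],None,fx=4,fy=4,interpolation=cv2.INTER_CUBIC))
print(tool((.4315,-.145,.006),85))
E
```

```text
side knob/head [ 0.5255 -0.1561  0.016 ] [ 0.3489 -0.1375  0.016 ]
tri mid handle (array([ 0.43460002, -0.14298274,  0.01546999]), array([0.00573175]))
[[0.5053 0.2412]
 [0.5172 0.1779]
 [0.3662 0.1555]
 [0.3593 0.2147]] [0.43701518 0.19730418] 9.351366649622705
clock: 35.38
ee_pos: [0.4325, -0.1442, 0.1018]
tcp_rot: [0.043, 0.999, -0.0, 0.0]
contact_force: [-0.1, 0.3, 1.0]
gripper_width: 0.0855
(array([ 1.1, -0.9, 95.9]), np.float64(0.1))
```

View pics/h9.png

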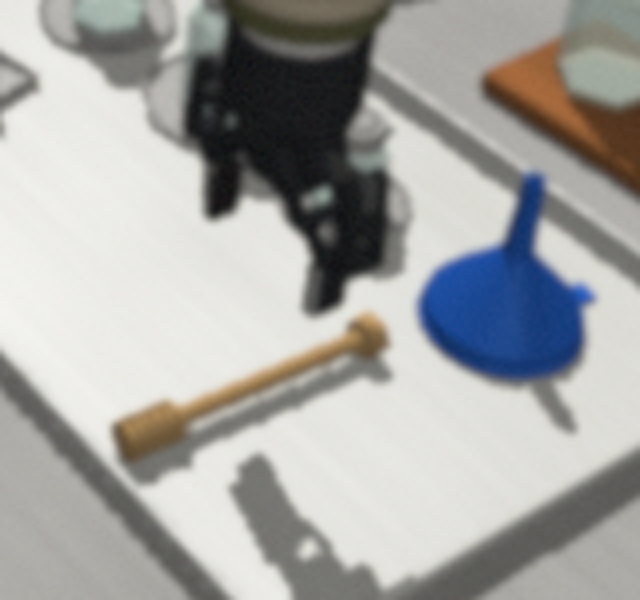

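The jaws straddle the handle near its middle: fingertips at about side (375,200) and (400,224), handle middle at about (385,245). Funnel is clear, so I'll descend.

```bash
python3 -m creep '[{"offset":[0.001,-0.001,0.02],"spin":0},{"offset":[0.001,-0.001,0.045],"spin":0},{"offset":[0.001,-0.001,0.07],"spin":0},{"offset":[0.001,-0.001,0.085],"spin":0},{"offset":[0.001,-0.001,0.092],"spin":0},{"offset":[0.001,-0.001,0.094],"spin":0},{"offset":[0.001,-0.001,0.094],"spin":0},{"offset":[0.001,-0.001,0.094],"spin":0}]'
python3 -m creep '[{"offset":[0,0,0],"spin":0},{"offset":[0,0,0],"spin":0},{"offset":[0,0,0],"spin":0},{"offset":[0,0,0],"spin":0},{"offset":[0,0,0],"spin":0},{"offset":[0,0,0],"spin":0},{"offset":[0,0,0],"spin":0},{"offset":[0,0,0],"spin":0}]' 0 30
```

```text
clock: 36.42
ee_pos: [0.4314, -0.1452, 0.0078]
tcp_rot: [0.043, 0.999, 0.0, 0.0]
contact_force: [-0.3, -0.4, -1.4]
gripper_width: 0.0852
clock: 37.42
ee_pos: [0.431, -0.1451, 0.0074]
tcp_rot: [0.043, 0.999, 0.0, 0.0]
contact_force: [-1.2, 0.5, 3.0]
gripper_width: 0.0115
```

```bash
python3 -m creep '[{"offset":[0,0,-0.004],"spin":0},{"offset":[0,0,-0.02],"spin":0},{"offset":[0,0,-0.045],"spin":0},{"offset":[0,0,-0.075],"spin":0},{"offset":[0,0,-0.1],"spin":0},{"offset":[0,0,-0.11],"spin":0},{"offset":[0,0,-0.11],"spin":0},{"offset":[0,0,-0.11],"spin":0}]'
python3 - <<'E'
from geo import *
print(tool((.4375,.198,.117),99.2))
import cv2
p,d=imaging.capture("side"); cv2.imwrite("pics/h10.png",cv2.resize(p[130:280,320:480],None,fx=3,fy=3,interpolation=cv2.INTER_CUBIC))
E
```

```text
clock: 38.42
ee_pos: [0.4304, -0.145, 0.1165]
tcp_rot: [0.043, 0.999, 0.0, -0.001]
contact_force: [-0.2, -0.1, -0.7]
gripper_width: 0.0116
(array([ 22.6, 342.3,  -0.5]), np.float64(-14.2))
```

View pics/h10.png

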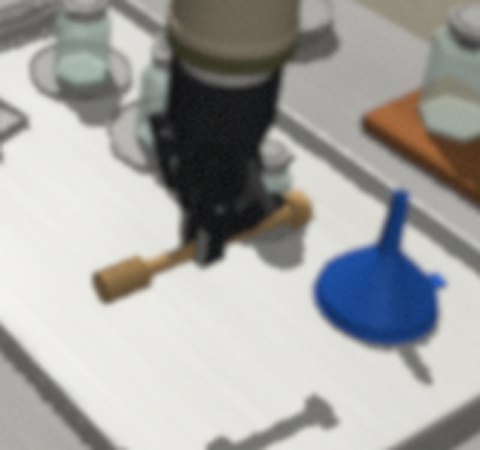

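The dipper is held level near its middle (gripper at side (390,205), head (360,223), knob (419,200)). Carry it over the rest, turning as it goes.

```bash
python3 -m creep '[{"offset":[0.001,0.012,0],"spin":-1},{"offset":[0.003,0.04,0],"spin":-3},{"offset":[0.005,0.075,0],"spin":-5},{"offset":[0.008,0.115,0],"spin":-7},{"offset":[0.01,0.155,0],"spin":-9},{"offset":[0.013,0.195,0],"spin":-11},{"offset":[0.015,0.235,0],"spin":-13},{"offset":[0.018,0.275,0],"spin":-14.2},{"offset":[0.021,0.31,0],"spin":-14.2},{"offset":[0.022,0.335,0],"spin":-14.2},{"offset":[0.0226,0.342,0],"spin":-14.2},{"offset":[0.0226,0.342,0],"spin":-14.2}]'
python3 -m creep '[{"offset":[0,0,0.005],"spin":0},{"offset":[0,0,0.015],"spin":0},{"offset":[0,0,0.025],"spin":0},{"offset":[0,0,0.03],"spin":0},{"offset":[0,0,0.03],"spin":0},{"offset":[0,0,0.03],"spin":0}]'
python3 - <<'E'
from geo import *
import cv2
print(tool((.4375,.198,.0394),99.2))
o=[]
for n,(r0,r1,c0,c1) in(("top",(140,250,220,340)),("side",(110,220,280,400))):
    p,d=imaging.capture(n); o.append(cv2.resize(p[r0:r1,c0:c1],None,fx=3.3,fy=3.3,interpolation=cv2.INTER_CUBIC))
cv2.imwrite("pics/h11.png",np.hstack(o))
E
```

```text
clock: 39.98
ee_pos: [0.4374, 0.1979, 0.1171]
tcp_rot: [-0.081, 0.997, -0.0, -0.0]
contact_force: [0.9, -0.7, -0.6]
gripper_width: 0.0112
clock: 40.72
ee_pos: [0.4382, 0.1976, 0.0875]
tcp_rot: [-0.081, 0.997, 0.0, 0.0]
contact_force: [-0.6, 0.4, -0.9]
gripper_width: 0.0116
(array([ 0.6,  0.5, 48.1]), np.float64(0.0))
```

View pics/h11.png

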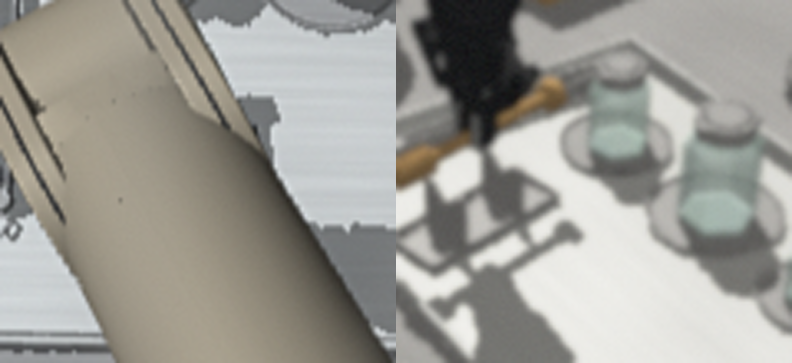

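The arm hides the top view. In the side view the dipper is over the rest and parallel to the pan. I'll lower it slowly while watching the force.

```bash
python3 -m creep '[{"offset":[0.0005,0.0005,0.006],"spin":0},{"offset":[0.0005,0.0005,0.016],"spin":0},{"offset":[0.0005,0.0005,0.026],"spin":0},{"offset":[0.0005,0.0005,0.032],"spin":0},{"offset":[0.0005,0.0005,0.036],"spin":0},{"offset":[0.0005,0.0005,0.039],"spin":0},{"offset":[0.0005,0.0005,0.041],"spin":0},{"offset":[0.0005,0.0005,0.042],"spin":0}]'
python3 -m creep '[{"offset":[0,0,0.001],"spin":0},{"offset":[0,0,0.002],"spin":0},{"offset":[0,0,0.003],"spin":0},{"offset":[0,0,0.003],"spin":0}]'
```

```text
clock: 41.82
ee_pos: [0.4375, 0.198, 0.0453]
tcp_rot: [-0.081, 0.997, 0.0, 0.0]
contact_force: [1.0, -0.4, -0.3]
gripper_width: 0.0117
clock: 42.32
ee_pos: [0.4377, 0.1985, 0.0427]
tcp_rot: [-0.081, 0.997, 0.0, 0.0]
contact_force: [-1.1, 1.2, 5.0]
gripper_width: 0.012
```

```bash
python3 -m creep '[{"offset":[0,0.001,-0.001],"spin":0},{"offset":[0,0.002,-0.001],"spin":0},{"offset":[0,0.002,-0.001],"spin":0},{"offset":[0,0.002,0],"spin":0},{"offset":[0,0.002,0.001],"spin":0},{"offset":[0,0.002,0.001],"spin":0}]'
```

```text
clock: 43.08
ee_pos: [0.4371, 0.2, 0.0413]
tcp_rot: [-0.081, 0.997, 0.0, 0.0]
contact_force: [-0.2, 1.1, 0.9]
gripper_width: 0.0117
```

```bash
python3 -m creep '[{"offset":[0,0,0.001],"spin":0},{"offset":[0,0,0.001],"spin":0}]'; python3 -c "
from plant import sensors
s=sensors.state();print(s['contact_force'],s['torque'],s['ee_pos'])"
```

```text
clock: 43.32
ee_pos: [0.4373, 0.2005, 0.0407]
tcp_rot: [-0.081, 0.997, 0.0, 0.0]
contact_force: [-1.8, 1.3, 5.7]
gripper_width: 0.0112
[-1.78167771  1.29108997  5.74632385] [ 0.24544816  0.37241933 -0.00195337] [0.43731423 0.20047455 0.04072649]
```

```bash
python3 -m creep '[{"offset":[0,0.001,-0.001],"spin":0},{"offset":[0,0.0015,-0.001],"spin":0},{"offset":[0,0.0015,0],"spin":0},{"offset":[0,0.0015,0.001],"spin":0},{"offset":[0,0.0015,0.001],"spin":0}]'
python3 -m creep '[{"offset":[0,0,0],"spin":0},{"offset":[0,0,0],"spin":0},{"offset":[0,0,0],"spin":0},{"offset":[0,0,0],"spin":0}]' 0.4
python3 -m creep '[{"offset":[0,0,-0.01],"spin":0},{"offset":[0,0,-0.03],"spin":0},{"offset":[0,0,-0.06],"spin":0},{"offset":[0,0,-0.1],"spin":0},{"offset":[0,0,-0.14],"spin":0},{"offset":[0,0,-0.16],"spin":0},{"offset":[0,0,-0.16],"spin":0},{"offset":[0,0,-0.16],"spin":0}]'
python3 - <<'E'
from geo import *
print(tool((.30,.52,.23)))
E
```

```text
clock: 43.95
ee_pos: [0.437, 0.2017, 0.0395]
tcp_rot: [-0.081, 0.997, 0.0, 0.0]
contact_force: [-0.6, 1.2, 3.9]
gripper_width: 0.0118
clock: 44.45
ee_pos: [0.4369, 0.2013, 0.0392]
tcp_rot: [-0.081, 0.997, -0.0, -0.0]
contact_force: [-0.7, 0.1, -0.5]
gripper_width: 0.0342
clock: 45.45
ee_pos: [0.4365, 0.2012, 0.1986]
tcp_rot: [-0.081, 0.997, -0.0, -0.0]
contact_force: [-0.7, -0.2, 0.2]
gripper_width: 0.0343
(array([ 83.5, 336.6, -31.4]), 0)
```

Retreat clear of the view and take a final look.

```bash
python3 -m creep '[{"offset":[0.005,0.025,-0.01],"spin":0},{"offset":[0.016,0.065,-0.02],"spin":0},{"offset":[0.026,0.105,-0.03],"spin":0},{"offset":[0.036,0.145,-0.03],"spin":0},{"offset":[0.046,0.185,-0.03],"spin":0},{"offset":[0.056,0.225,-0.03],"spin":0},{"offset":[0.066,0.265,-0.03],"spin":0},{"offset":[0.076,0.305,-0.03],"spin":0},{"offset":[0.083,0.336,-0.03],"spin":0},{"offset":[0.083,0.336,-0.03],"spin":0}]'
python3 - <<'E'
import cv2,numpy as np
from plant import imaging
t,_=imaging.capture("top"); s,_=imaging.capture("side")
a=cv2.resize(t[90:160,235:455],None,fx=3.6,fy=3.6,interpolation=cv2.INTER_CUBIC)
b=cv2.resize(t[150:250,240:320],None,fx=3.3,fy=3.3,interpolation=cv2.INTER_CUBIC)
c=cv2.resize(s[115:225,270:446],None,fx=3,fy=3,interpolation=cv2.INTER_CUBIC)
r=np.hstack([b,c]); w=800; P=lambda i:np.pad(i,((0,0),(0,w-i.shape[1]),(0,0)))[:, :w]
cv2.imwrite("pics/fin.png",np.vstack([P(a),P(r)]))
E
```

```text
clock: 46.7
ee_pos: [0.2986, 0.5211, 0.2273]
tcp_rot: [-0.083, 0.997, -0.001, -0.001]
contact_force: [0.5, -1.1, 0.8]
gripper_width: 0.0341
```

View pics/fin.png

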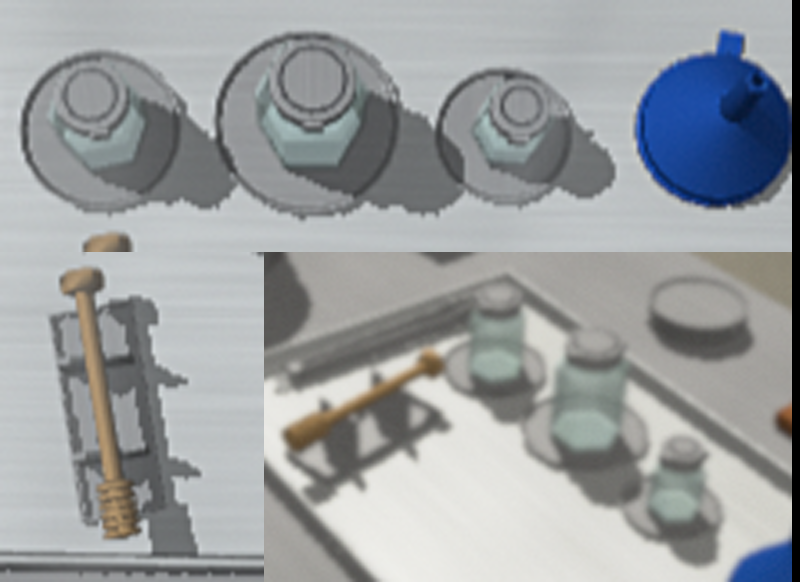

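All three jars stand on their own saucers, the funnel is unmoved and the dipper lies across both plates. I'll quantify the centring and the dipper's seat.

```bash
python3 - <<'E'
from geo import *
f=lambda u,v:(235+u/3.6-.36,90+v/3.6-.36)
for n,l,z,s in(("L",(313,78),.111,(307,123)),("M",(91,94),.094,(101.5,130.5)),("S",(521,103),.076,(503.5,136))):
    a=at_z("top",f(*l),z); b=at_z("top",f(*s),.01); print(n,a[:2].round(4),b[:2].round(4),((a-b)[:2]*1000).round(1))
g=lambda u,v:(240+u/3.3-.35,150+(v-252)/3.3-.35)
A,B=at_z("top",g(87,295),.048),at_z("top",g(112,478),.048); print("handle",A,B,np.degrees(np.arctan2((A-B)[1],(A-B)[0])))
h=lambda u,v:(270+(u-264)/3-.3,115+(v-252)/3-.3)
print("tri knob",tri(g(81,280),h(431,362)),"head",tri(g(119,510),h(308,430)))
m=lambda t:np.array([.437+t*np.cos(np.radians(9.1)),.2005+t*np.sin(np.radians(9.1)),.048])
print(px("top",m(.033)),px("top",m(-.033)),g(95,365),g(109,456))
p,d=imaging.capture("top"); W=cloud("top",d); k=np.zeros(d.shape,bool); k[160:222,262:280]=1
for lo,hi in((.385,.41),(.43,.45),(.465,.485)):
    q=W[k&(W[...,2]>.035)&(W[...,2]<.08)&(W[...,0]>lo)&(W[...,0]<hi)]; print(np.median(q,0).round(4),len(q))
E
```

```text
L [0.6157 0.0858] [0.615  0.0884] [ 0.7 -2.6]
M [0.6122 0.2215] [0.6115 0.2238] [ 0.7 -2.3]
S [ 0.6085 -0.044 ] [ 0.6047 -0.0408] [ 3.8 -3.2]
handle [0.51582868 0.21265394 0.048     ] [0.38928923 0.1957821  0.048     ] 7.594605790363312
tri knob (array([0.52678777, 0.21645476, 0.04834472]), array([0.0007919])) head (array([0.36898674, 0.19017482, 0.04839754]), array([0.0025232]))
[269.10034707 182.78383744] [273.79379938 211.42032697] (268.4378787878788, 183.89242424242425) (272.680303030303, 211.46818181818182)
[0.4027 0.1966 0.0542] 104
[0.4406 0.2028 0.0539] 49
[0.4739 0.2055 0.053 ] 97
```

```bash
python3 -c "
from plant import workorder; print(workorder.close_job())"
```

```text
the job is handed in; nothing more can be done
None
```

The job is handed in at about 47 s of the 120 s allowed. All three jars stand upright on their own saucers and the dipper lies in both V notches. I moved the small jar to the bare spot first, then the large jar to the large saucer and the medium jar to the medium one. Last came the small jar to the small saucer, and then the dipper to its rest.

**Last checks (final pictures from both cameras):**
- **Centring:** the large jar is about 3 mm off its saucer's centre and the medium about 2 mm. The small jar is the worst at about 5 mm. All three readings lean the same way in y by 2–3 mm, so part of that is probably calibration or reading error. I left the small jar as it was.
- **Dipper:** its axis measures 48 mm above the work surface at both the knob and the head, as it should when cradled. It runs at about 7.6° to the world x axis, against my estimate of 8.5–9.4° for the rest. On the way down it touched about 3 mm early, so I shifted it about 3.5 mm sideways before letting go.
- **Gentleness:** the glass was set down with a reported contact force of 10 N or less.
- **Funnel:** it is standing and, by eye in the pictures, unmoved.

**One reading that disagreed:** the gripper read about 11.5 mm on the 13 mm handle. The dipper was held level all the same.

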